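Make up two spare-part kits from the stock tray

TASK

Make up two repair kits from the wooden stock tray. The gear kit goes in the long three-compartment tray: the gear with the hub in the wide end compartment, the smaller ball bearing in the middle one and the square key bar in the narrow one; the idler kit goes in the short two-compartment tray: the pillow block in the wide compartment and the pinion in the narrow one. Set every part down gently, without dropping it, flat on the compartment's floor and the same way up as it lay in stock, and leave the large bearing and the gear without a hub where they lie.

Things in the scene. Friction and masses are not known exactly. Their poses are not given: they have to be found in the camera images.
- tray3: Longer kit tray: shallow grey plastic, black floor liner, 236 x 120 x 18 mm, THREE compartments in a row along x: wide x -114 to -30 (centre -72), middle -26 to +48 (centre +11), narrow +52 to +114 mm (centre +83). Fixed. Origin: centre of the underside; x along its length, z up. Compartments are 112 mm across in y (-56 to +56); floor top at z = 4; walls and dividers 4 thick, tops at z = 18 (mm).
- tray2: Shorter kit tray: shallow grey plastic, black floor liner, 158 x 120 x 18 mm, TWO compartments in a row along x: wide x -75 to +9 (centre -33), narrow +13 to +75 mm (centre +44). Fixed. Origin: centre of the underside; x along its length, z up. Compartments are 112 mm across in y (-56 to +56); floor top at z = 4; walls and dividers 4 thick, tops at z = 18 (mm).
- stock_tray: Wooden stock tray between the kit trays, plywood floor, inside 320 (x) x 345 mm (y), walls 9 mm thick and 30 mm high. Fixed. Origin: centre of its underside; its floor's top is at z = 6 mm. Nine parts lie in it, roughly three by three, centres at least 85 mm apart; a hexagon nut and a small angle bracket among them are not wanted.
- hub_gear_hub (a point): Hub gear, in stock: dark steel spur gear 60 mm over the teeth, 14 mm thick, lying flat, with a round hub 28 mm in diameter standing 20 mm up from its top face (34 mm high in all; 0.34 kg). Point: centre of the hub, 24 mm above the gear's underside; z up. Grip the hub, fingertips just above the toothed disc.
- bearing_small_mid (a point): Small ball bearing, in stock: bright steel ring, 40 mm outside diameter, 17 mm bore, 12 mm high, lying flat (0.07 kg). The smaller of the two bearings. Point: its centre, 6 mm above its underside; z up.
- key_bar_mid (a point): Key bar, in stock: plain bright square steel bar, 80 x 12 x 12 mm, lying down (0.09 kg). Point: its centre, 6 mm above its underside; x along its length, y across, z up.
- pinion_mid (a point): Pinion, in stock: dark steel toothed cylinder standing on end, 36 mm over the teeth, 32 mm high, 12 mm bore (0.19 kg). Point: its centre, 16 mm above its underside; z up.
- pillow_block_mid (a point): Pillow block, in stock: cast light-metal bearing block on its foot; foot 71 x 16 x 8 mm, in the middle an upright round housing 36 mm in diameter and 16 mm thick, 38 mm high in all (0.12 kg). Point: its middle, 19 mm above the underside; x along the foot, y across the 16 mm thickness (grip here), z up.
- bearing_large_mid (a point): Large ball bearing, stays in stock: bright steel ring, 52 mm outside diameter, 25 mm bore, 15 mm high, lying flat. Point: its centre, 7.5 mm above its underside; z up.
- flat_gear_mid (a point): Flat gear, stays in stock: dark steel spur gear, 60 mm over the teeth, 10 mm thick, WITHOUT a hub, 24 mm bore ringed by six small holes, lying flat. Point: its centre, 5 mm above its underside; z up.
Not all that is in view belongs to the job. Leave any green look-alike of the part that bears hub_gear_hub alone.

How it is judged:
By the outcome, as a careful person would: the job done as asked, in the order asked, and still so for the second after the job is handed in, with the robot touching nothing.
It also fails if it takes over 106 s, if anything falls off the work surface, if the arm or the gripper's body presses on something with over 40 N, if the wrist force passes 120 N, or if a joint passes its speed limit or range.

ROBOT

A 7-joint arm with a two-finger parallel gripper is mounted at the origin on the work surface. World frame = base frame: x ahead of the robot, y to its left, z up, the work surface at z = 0. Lengths are in m, angles in rad, forces in N, time in s.
With the tool pointing down it reaches from about 0.35 to 0.9 m from the base axis. Payload 7.2 kg.
Tool frame: the origin (TCP) lies between the finger pads; the fingertips stand 25 mm ahead of it and the grasp point (between the pads) lies 6 mm ahead of it (env.finger_overhang is the distance from the TCP to the fingertips, in m); z points along the fingers, y is the line along which they close (so a half turn about z gives the same grasp; the last joint's range is limited). The gripper opens to 88 mm and grips with 3 to 60 N. Pads are 20 mm wide; open, the fingers measure 115 mm over their backs; the gripper's body (75 mm by 178 mm) begins 61 mm behind the grasp point.
Start: joints at [1.049, 0.411, -0.013, 1.596, 0.006, 1.134, -0.082], TCP at [0.274, -0.562, 0.248] pointing down, gripper open.
Joint ranges: [-2.95, 2.95], [-0.29, 1.99], [-1.47, 1.44], [0.14, 2.54], [-1.03, 4.17], [0.13, 1.85], [-2.86, 2.86]. Speed limits (rad/s): [2.39, 2.39, 3.01, 3.01, 3.14, 3.14, 3.14].

INTERFACE

Orientations are given as a unit quaternion [w, x, y, z].
In Python, from cell import state, optics, order, spotter, env gives the robot as it stands.
- The arm moves only by the shell command python3 -m creep 'ROWS' [FORCE]. ROWS is JSON, a list of rows, each an object with "slide": the shift along the tool's x, y, z normalised to -1 to 1, where 1 is 0.15 m, a list of three; "rot": the turn, a rotation vector about the tool's x, y, z normalised to -1 to 1, where 1 is 0.1 rad, a list of three; "jaw": the opening, from 0 (shut) to 1 (fully open). A call has 1 to 20 rows; each row shifts and turns the commanded pose from where the row before left it, along the tool's axes as they then stand; what a row does not reach is not made up. A row lasts 1/10 s, in which the tool goes at most 50 mm and 8.59 degrees, less where a joint would pass 70% of its speed; a pose out of reach is approached as far as the arm can. A call with a number of a shift or a turn outside -1 to 1 is refused whole. A call with a gripper value outside its range is refused whole. The fingers move at their own pace and stop on an object; FORCE is the grip in N (left out, the last holds). Time passes only in rows, so rows that do not move let the fingers close. It gives the time, the measured TCP pose, the force, the opening and the grip force at its end, in the units of the state.
- state(): the state, without advancing time (a new reading comes with each control period).
- optics.capture(name): name is "scene" or "top" or "wrist"; returns the picture (384x512x3 uint8, red, green, blue); there is no depth.
- optics.camera_info(name): a dict with "mtx" (3x3 intrinsics, pixels), "view" (4x4, takes a point from world to camera coordinates); the wrist camera has in their place "mount" (4x4, takes a point from camera to tool coordinates, whose origin is the TCP and whose axes are the flange's). Camera axes: x right, y down, z forward; pixel columns grow to the right and rows downward; lengths in m; the calibration is good to about 2 mm. A picture is of the moment at which its call begins: read the wrist's pose just before it. camera_info takes no time and is no camera call.
- order.hand_in(): hands the job in; it is judged then, once.
Trained networks look in the newest picture that a camera, given by its name, has taken for a name from the list of things; names that differ only in an ending like _2 or _b are one class to them, and where a whole thing is asked for, a point or a joint stands for the part that bears it (a point fixed in the world has none). Each returns a list of dicts, best first, with "p" (0 to 1); they miss things now and then, are a little off and sometimes report something else, mostly with a low value. They report only what shows in the picture. A call takes as long as a camera call. They do not tell look-alikes from the thing itself.
- spotter.find_in(thing, camera): "centre" ([column, row] in pixels, amid what is visible of it).
- spotter.masks_of(thing, camera): "region" (384x512 bool, what is visible of it) and "centre" ([column, row] in pixels, amid what is visible of it).
- spotter.pinpoint(thing, camera): "centre" ([column, row] in pixels: a listed point, or the origin of a listed thing).
The state is a dict: "clock": time; "q": joint angles; "qvel": joint speeds; "joint_efforts": joint torques, N m; "tcp_pos": TCP position; "eef_rot": TCP orientation; "force": force on the tool from outside, world axes, zero at the start; "torque": the same for the moment, N m; "opening": opening from 0.0 (shut) to 1.0 (fully open); "gripper_force": force on a finger pad.
Only numpy, scipy, OpenCV 4.12 (cv2) and the standard library are available. Lean on these libraries where they do the work, as an engineer would, in place of code of your own. Each camera call takes 0.05 s, during which the arm holds its last target. There are 200 camera calls.

## Working session

There is one attempt and no reset: what is moved stays moved. The work goes in short steps, Python scripts to look and compute and a shell command to move; the robot and the scene stay as the last step left them, time stands still between calls to the robot, and variables do not carry over. Pictures are saved under pics/ and viewed, at most 17 in all, crops included, and the job is handed in when it is done.

```bash
mkdir -p pics; ls; python3 - <<'E'
from cell import state, optics, order, spotter, env
import cv2
for n in("scene","top"):
    cv2.imwrite(f"pics/{n}.png",cv2.cvtColor(optics.capture(n),cv2.COLOR_RGB2BGR))
    i=optics.camera_info(n);print(i)
print(optics.camera_info("wrist"));s=state();print(s["clock"],s["tcp_pos"],s["eef_rot"],s["force"],env.finger_overhang)
E
```

```text
pics
{'mtx': array([[495.59392286,   0.        , 256.46105867],
       [  0.        , 495.59392286, 187.96784536],
       [  0.        ,   0.        ,   1.        ]]), 'view': array([[ 0.14358329,  0.98938266, -0.02248964, -0.06312095],
       [ 0.64311876, -0.1105563 , -0.75774374, -0.32960768],
       [-0.75218489,  0.09433582, -0.65216459,  1.64528081],
       [ 0.        ,  0.        ,  0.        ,  1.        ]])}
{'mtx': array([[445.41065103,   0.        , 244.85093627],
       [  0.        , 445.41065103, 191.21757551],
       [  0.        ,   0.        ,   1.        ]]), 'view': array([[-0.01219513, -0.99941431, -0.03197367,  0.03010418],
       [-0.98483703,  0.01753893, -0.17259318,  0.57850282],
       [ 0.17305288,  0.02938406, -0.98447411,  0.86900705],
       [ 0.        ,  0.        ,  0.        ,  1.        ]])}
{'mtx': array([[338.55554449,   0.        , 261.75657192],
       [  0.        , 338.55554449, 188.55560051],
       [  0.        ,   0.        ,   1.        ]]), 'mount': array([[ 6.88221772e-04, -9.53748004e-01, -3.00606504e-01,
         8.33684006e-02],
       [ 9.99999748e-01,  6.03826934e-04,  3.73654140e-04,
        -1.08205875e-03],
       [-1.74857587e-04, -3.00606685e-01,  9.53748180e-01,
        -1.37522604e-01],
       [ 0.00000000e+00,  0.00000000e+00,  0.00000000e+00,
         1.00000000e+00]])}
0.1 [ 0.27378573 -0.56138736  0.24690885] [-6.80926936e-04  9.74367547e-01  2.24960836e-01 -2.05912609e-04] [0.30788547 0.68533811 0.26349311] 0.025
```

View pics/top.png

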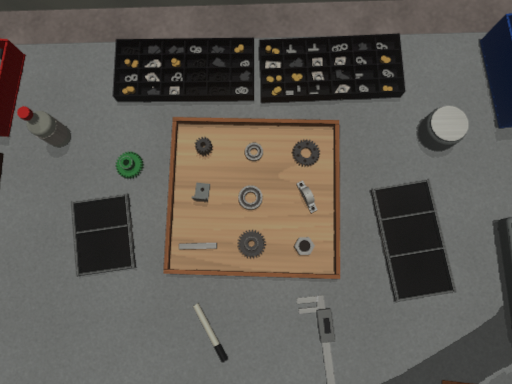

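View pics/scene.png

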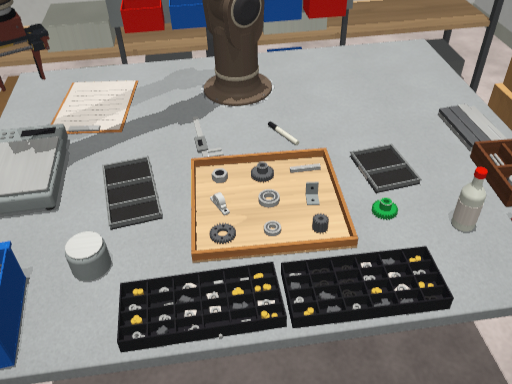

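```bash
cat > h.py <<'E'
import numpy as np
from cell import state, optics, order, spotter, env
from scipy.spatial.transform import Rotation as R
def ray(px,cam,st=None):
    i=optics.camera_info(cam); d=np.linalg.inv(i["mtx"])@[px[0],px[1],1.]
    if cam=="wrist":
        q=st["eef_rot"]; Rt=R.from_quat([q[1],q[2],q[3],q[0]]).as_matrix()
        M=i["mount"]; return st["tcp_pos"]+Rt@M[:3,3], Rt@M[:3,:3]@d
    V=np.linalg.inv(i["view"]); return V[:3,3],V[:3,:3]@d
def at(px,cam,z,st=None):
    o,d=ray(px,cam,st); return o+d*(z-o[2])/d[2]
def proj(P,cam):
    i=optics.camera_info(cam); c=i["view"][:3]@np.r_[P,1]; u=i["mtx"]@c; return u[:2]/u[2]
H=dict(hub_gear_hub=.030,bearing_small_mid=.012,key_bar_mid=.012,pinion_mid=.022,pillow_block_mid=.025,bearing_large_mid=.0135,flat_gear_mid=.011,tray3=0,tray2=0,stock_tray=0)
E
python3 - <<'E'
from h import *
for n,z in H.items():
    for c in("top","scene"):
        for r in spotter.pinpoint(n,c)[:3]: print(n,c,round(r["p"],2),np.round(r["centre"]),np.round(at(r["centre"],c,z),4))
print(state()["clock"])
E
```

```text
hub_gear_hub top 0.85 [128. 164.] [0.647  0.2736 0.03  ]
hub_gear_hub top 0.82 [250. 245.] [0.4692 0.0124 0.03  ]
hub_gear_hub top 0.5 [102. 235.] [0.4952 0.3222 0.03  ]
hub_gear_hub scene 0.85 [386. 203.] [0.6513 0.2765 0.03  ]
hub_gear_hub scene 0.62 [261. 167.] [0.4663 0.0094 0.03  ]
bearing_small_mid top 0.69 [252. 149.] [0.6797 0.0067 0.012 ]
bearing_small_mid scene 0.52 [271. 225.] [0.6584 0.0026 0.012 ]
key_bar_mid top 0.53 [197. 246.] [0.4707 0.1247 0.012 ]
key_bar_mid scene 0.58 [304. 166.] [0.4599 0.1247 0.012 ]
pinion_mid top 0.78 [203. 144.] [0.6902 0.1129 0.022 ]
pinion_mid scene 0.77 [319. 224.] [0.6843 0.1096 0.022 ]
pinion_mid scene 0.5 [224. 229.] [ 0.6641 -0.1068  0.022 ]
pillow_block_mid top 0.8 [304. 194.] [ 0.5744 -0.1019  0.025 ]
pillow_block_mid top 0.31 [256. 192.] [ 0.5818 -0.0006  0.025 ]
pillow_block_mid scene 0.73 [226. 197.] [ 0.5618 -0.0906  0.025 ]
bearing_large_mid top 0.6 [250. 198.] [0.5703 0.0128 0.0135]
bearing_large_mid scene 0.85 [272. 197.] [0.5674 0.0202 0.0135]
flat_gear_mid top 0.75 [309. 150.] [ 0.6753 -0.1185  0.011 ]
flat_gear_mid scene 0.
[... 154 characters left out ...]
ray3 top 0.73 [104. 237.] [0.4927 0.3302 0.    ]
tray3 top 0.27 [251. 245.] [0.4717 0.0112 0.    ]
tray3 scene 0.77 [384. 170.] [0.4962 0.33   0.    ]
tray3 scene 0.69 [131. 192.] [ 0.4701 -0.328  -0.    ]
tray3 scene 0.61 [320. 223.] [0.6615 0.1192 0.    ]
tray2 top 0.97 [410. 238.] [ 0.4811 -0.3246  0.    ]
tray2 top 0.73 [104. 237.] [0.4927 0.3302 0.    ]
tray2 top 0.27 [251. 245.] [0.4717 0.0112 0.    ]
tray2 scene 0.77 [384. 170.] [0.4962 0.33   0.    ]
tray2 scene 0.69 [131. 192.] [ 0.4701 -0.328  -0.    ]
tray2 scene 0.61 [320. 223.] [0.6615 0.1192 0.    ]
stock_tray top 0.68 [257. 194.] [ 0.5819 -0.0026  0.    ]
stock_tray scene 0.73 [264. 205.] [ 5.772e-01 -4.000e-04  0.000e+00]
1.1
```

Candidates for the hub gear are the dark gear with a hub at top (250,244), the green look-alike at (128,164), which lies outside stock, and the flat gear at (306,152), which has no hub. For the small bearing they are (253,152) and the large one at (250,198). I choose the dark hub gear at (250,244) and the bearing at (253,152), and check both in a close crop.

```bash
python3 - <<'E'
import cv2,numpy as np
t=cv2.imread("pics/top.png")
z=lambda a,k:cv2.resize(a,None,fx=k,fy=k,interpolation=cv2.INTER_CUBIC)
cv2.imwrite("pics/stock.png",z(t[130:270,168:340],4.5))
a=z(t[175:305,365:460],4);b=z(t[190:280,62:142],4);b=np.vstack([b,np.zeros((a.shape[0]-b.shape[0],b.shape[1],3),np.uint8)])
c=np.hstack([a,b]);cv2.imwrite("pics/trays.png",np.clip(c.astype(float)*1.8+20,0,255).astype(np.uint8))
E
```

```text
(no output)
```

View pics/stock.png

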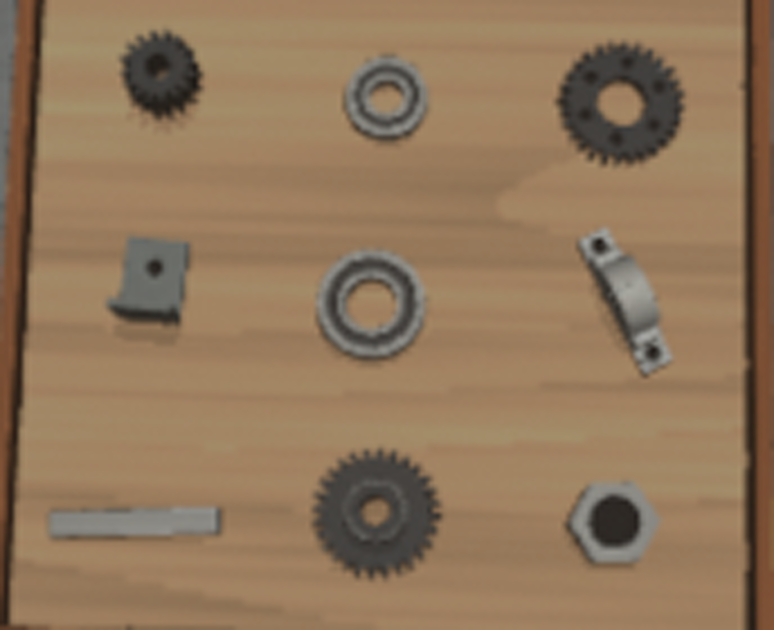

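View pics/trays.png

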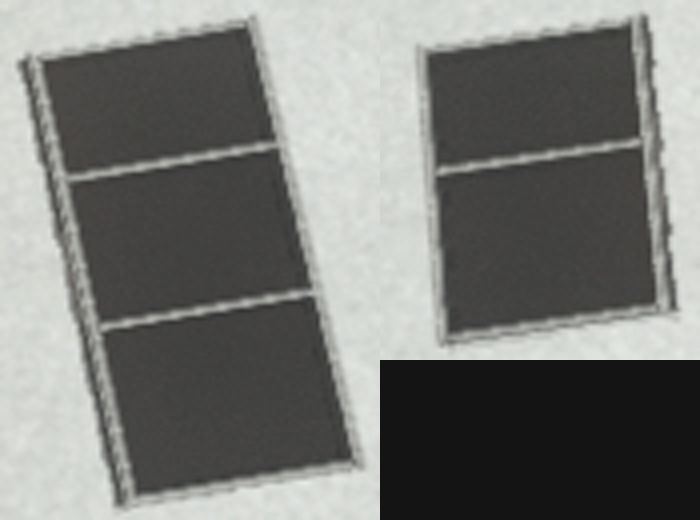

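The crop confirms the choice: the dark gear with a raised hub is at crop (376,512). The flat gear with six holes (620,103), the large bearing (371,304), the nut and the bracket stay. In both trays the wide compartment is at the bottom of the picture, toward the base, so tray +x points up in the picture.

```bash
cat >> h.py <<'E'
def yawmat(st):
    q=st["eef_rot"]; return R.from_quat([q[1],q[2],q[3],q[0]]).as_matrix()
def go(xyz,phi=None):
    """phi: world angle of tool y (mod pi), deg. prints turn first, then slide after the turn"""
    st=state(); M=yawmat(st); d=np.array(xyz)-st["tcp_pos"]
    y=np.degrees(np.arctan2(M[1,1],M[0,1]))
    if phi is None: T=M
    else:
        dy=(phi-y+90)%180-90; p=np.radians(y+dy)
        Y=np.array([np.cos(p),np.sin(p),0]);Z=np.array([0,0,-1.]);T=np.c_[np.cross(Y,Z),Y,Z]
    rv=R.from_matrix(M.T@T).as_rotvec()
    print("t",round(st["clock"],2),"tcp",np.round(st["tcp_pos"],4),"phi",round(y,1),"q7",round(st["q"][6],2),"open",round(st["opening"],3),"gf",round(st["gripper_force"],1),"F",np.round(st["force"],1))
    print(" rot units",np.round(rv/.1,2)," slide units after turn",np.round(T.T@d/.15,3)," before",np.round(M.T@d/.15,3))
E
python3 - <<'E'
from h import *
s=lambda x,y:(168+x/4.5-.4,130+y/4.5-.4)
P=dict(hub=((376,511),.040),bear=((387,98),.018),key0=((50,523),.016),key1=((221,521),.016),pin=((158,67),.038),pb0=((599,245),.014),pb1=((652,352),.014),hubscan=((376,513),.02))
for k,(p,z) in P.items(): print(k,np.round(at(s(*p),"top",z),4))
for n,o,c,dims in(("t3",(365,175),[(37,58),(254,19),(360,463),(128,498)],(.236,.12)),("t2",(62-95,190),[(420,50),(638,18),(668,308),(443,340)],(.158,.12))):
    w=np.array([at((o[0]+a/4-.4,o[1]+b/4-.4),"top",.018)[:2] for a,b in c]);
    print(n,np.round(w,4).tolist(),"len",np.round([np.linalg.norm(w[0]-w[3]),np.linalg.norm(w[1]-w[2]),np.linalg.norm(w[0]-w[1]),np.linalg.norm(w[2]-w[3])],4),"c",w.mean(0),
     "yaw",[round(np.degrees(np.arctan2(*(a-b)[::-1])),1) for a,b in((w[0],w[3]),(w[1],w[2]))],[round(np.degrees(np.arctan2(*(a-b)[::-1]))-90,1) for a,b in((w[0],w[1]),(w[3],w[2]))])
go((.469,.01,.2))
E
```

```text
hub [0.4726 0.0102 0.04  ]
bear [0.6722 0.0023 0.018 ]
key0 [0.4706 0.1635 0.016 ]
key1 [0.4704 0.0831 0.016 ]
pin [0.6843 0.1108 0.038 ]
pb0 [ 0.5989 -0.0976  0.014 ]
pb1 [ 0.547  -0.1208  0.014 ]
hubscan [0.4729 0.0105 0.02  ]
t3 [[0.5843, -0.2514], [0.6033, -0.3668], [0.3728, -0.401], [0.3567, -0.2832]] len [0.2298 0.233  0.1169 0.1189] c [ 0.47928818 -0.32560315] yaw [np.float64(7.9), np.float64(8.4)] [np.float64(9.3), np.float64(7.8)]
t2 [[0.5675, 0.3967], [0.5829, 0.2786], [0.4285, 0.2575], [0.4134, 0.3759]] len [0.1554 0.1558 0.1191 0.1194] c [0.49808001 0.32717777] yaw [np.float64(7.7), np.float64(7.8)] [np.float64(7.4), np.float64(7.3)]
t 1.1 tcp [ 0.274  -0.5618  0.2477] phi -64.0 q7 -0.08 open 0.999 gf 0.0 F [0.  0.1 0.1]
 rot units [0. 0. 0.]  slide units after turn [ 2.84  -2.856  0.318]  before [ 2.84  -2.856  0.318]
```

```bash
python3 -m creep '[{"slide":[0.2,-0.2,0.02],"rot":[0,0,0],"jaw":1},{"slide":[0.2,-0.2,0.02],"rot":[0,0,0],"jaw":1},{"slide":[0.2,-0.2,0.02],"rot":[0,0,0],"jaw":1},{"slide":[0.2,-0.2,0.02],"rot":[0,0,0],"jaw":1},{"slide":[0.2,-0.2,0.02],"rot":[0,0,0],"jaw":1},{"slide":[0.2,-0.2,0.02],"rot":[0,0,0],"jaw":1},{"slide":[0.2,-0.2,0.02],"rot":[0,0,0],"jaw":1},{"slide":[0.2,-0.2,0.02],"rot":[0,0,0],"jaw":1},{"slide":[0.2,-0.2,0.02],"rot":[0,0,0],"jaw":1},{"slide":[0.2,-0.2,0.02],"rot":[0,0,0],"jaw":1},{"slide":[0.2,-0.2,0.02],"rot":[0,0,0],"jaw":1},{"slide":[0.2,-0.2,0.02],"rot":[0,0,0],"jaw":1},{"slide":[0.2,-0.2,0.02],"rot":[0,0,0],"jaw":1},{"slide":[0.24,-0.25,0.02],"rot":[0,0,0],"jaw":1},{"slide":[0,0,0],"rot":[0,0,0.8],"jaw":0.7},{"slide":[0,0,0],"rot":[0,0,0.8],"jaw":0.7},{"slide":[0,0,0],"rot":[0,0,0.8],"jaw":0.7},{"slide":[0,0,0],"rot":[0,0,0.75],"jaw":0.7},{"slide":[0,0,0],"rot":[0,0,0],"jaw":0.7},{"slide":[0,0,0],"rot":[0,0,0],"jaw":0.7}]' 20; python3 - <<'E'
from h import *
import cv2
st=state(); im=optics.capture("wrist"); cv2.imwrite("pics/w1.png",im[:,:,::-1])
for n in("hub_gear_hub",):
    for r in spotter.pinpoint(n,"wrist")[:2]: print(n,round(r["p"],2),np.round(r["centre"]),np.round(at(r["centre"],"wrist",H[n],st),4))
go((.4726,.0102,.2),-81.9)
E
```

```text
clock: 3.1
tcp_pos: [0.4689, 0.0073, 0.2058]
eef_rot: [0.0, 0.998, 0.07, 0.0]
force: [0.1, 0.2, -1.2]
opening: 0.699
gripper_force: 0.0
hub_gear_hub 0.55 [262. 170.] [0.4719 0.009  0.03  ]
t 3.2 tcp [0.4688 0.0073 0.2058] phi -82.0 q7 -1.64 open 0.703 gf 0.0 F [ 0.  -0.8  0. ]
 rot units [ 0.   -0.   -0.01]  slide units after turn [ 0.028 -0.016  0.039]  before [ 0.028 -0.016  0.039]
```

View pics/w1.png

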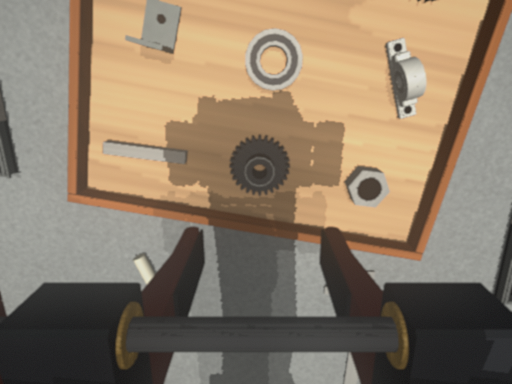

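The wrist view shows the dark hub gear at (260,170), agreeing with the top measurement within about 1.5 mm. Going down and gripping the hub.

```bash
python3 -m creep '[{"slide":[0.026,-0.014,0.2],"rot":[0,0,0],"jaw":0.7},{"slide":[0,0,0.25],"rot":[0,0,0],"jaw":0.7},{"slide":[0,0,0.25],"rot":[0,0,0],"jaw":0.7},{"slide":[0,0,0.2],"rot":[0,0,0],"jaw":0.7},{"slide":[0,0,0.1],"rot":[0,0,0],"jaw":0.7},{"slide":[0,0,0.05],"rot":[0,0,0],"jaw":0.7},{"slide":[0,0,0],"rot":[0,0,0],"jaw":0.7},{"slide":[0,0,0],"rot":[0,0,0],"jaw":0.5},{"slide":[0,0,0],"rot":[0,0,0],"jaw":0.2},{"slide":[0,0,0],"rot":[0,0,0],"jaw":0.2},{"slide":[0,0,0],"rot":[0,0,0],"jaw":0.2},{"slide":[0,0,0],"rot":[0,0,0],"jaw":0.2},{"slide":[0,0,0],"rot":[0,0,0],"jaw":0.2},{"slide":[0,0,0],"rot":[0,0,0],"jaw":0.2}]' 30; python3 - <<'E'
from h import *
c,y=np.array([.480,-.326]),np.radians(8.1)
for n,a in(("wide",-.072),("mid",.011),("nar",.083)): print(n,c+a*np.array([np.cos(y),np.sin(y)]))
c,y=np.array([.498,.327]),np.radians(7.6)
for n,a in(("wide2",-.033),("nar2",.044)): print(n,c+a*np.array([np.cos(y),np.sin(y)]))
go((.4723,.0097,.2),-81.9)
go((.4087,-.3361,.14),-81.9)
E
```

```text
clock: 4.6
tcp_pos: [0.4727, 0.0099, 0.0487]
eef_rot: [0.0, 0.998, 0.069, 0.0]
force: [-0.7, -1.0, 5.5]
opening: 0.313
gripper_force: 30.0
wide [ 0.4087183  -0.33614489]
mid [ 0.49089026 -0.32445009]
nar [ 0.56217196 -0.3143052 ]
wide2 [0.46528989 0.32263554]
nar2 [0.54161348 0.33281928]
t 4.6 tcp [0.4727 0.0099 0.0487] phi -82.0 q7 -1.78 open 0.313 gf 30.0 F [-0.7 -1.   5.5]
 rot units [ 0.   -0.01 -0.03]  slide units after turn [-3.000e-03  1.000e-03 -1.009e+00]  before [-2.000e-03  1.000e-03 -1.009e+00]
t 4.6 tcp [0.4727 0.0099 0.0487] phi -82.0 q7 -1.78 open 0.313 gf 30.0 F [-0.7 -1.   5.5]
 rot units [ 0.   -0.01 -0.03]  slide units after turn [-0.747  2.223 -0.609]  before [-0.741  2.225 -0.608]
```

```bash
python3 -m creep '[{"slide":[0,0,-0.06],"rot":[0,0,0],"jaw":0.2},{"slide":[0,0,-0.2],"rot":[0,0,0],"jaw":0.2},{"slide":[0,0,-0.2],"rot":[0,0,0],"jaw":0.2},{"slide":[0,0,-0.2],"rot":[0,0,0],"jaw":0.2},{"slide":[-0.04,0.1,0],"rot":[0,0,0],"jaw":0.2},{"slide":[-0.07,0.21,0],"rot":[0,0,0],"jaw":0.2},{"slide":[-0.07,0.21,0],"rot":[0,0,0],"jaw":0.2},{"slide":[-0.07,0.21,0],"rot":[0,0,0],"jaw":0.2},{"slide":[-0.07,0.21,0],"rot":[0,0,0],"jaw":0.2},{"slide":[-0.07,0.21,0],"rot":[0,0,0],"jaw":0.2},{"slide":[-0.07,0.21,0],"rot":[0,0,0],"jaw":0.2},{"slide":[-0.07,0.21,0],"rot":[0,0,0],"jaw":0.2},{"slide":[-0.07,0.21,0],"rot":[0,0,0],"jaw":0.2},{"slide":[-0.07,0.21,0],"rot":[0,0,0],"jaw":0.2},{"slide":[-0.07,0.21,0],"rot":[0,0,0],"jaw":0.2},{"slide":[-0.005,0.025,0],"rot":[0,0,0],"jaw":0.2},{"slide":[0,0,0],"rot":[0,0,0],"jaw":0.2},{"slide":[0,0,0],"rot":[0,0,0],"jaw":0.2}]'; python3 - <<'E'
from h import *
import cv2
st=state(); im=optics.capture("wrist"); cv2.imwrite("pics/w2.png",np.clip(im[:,:,::-1]*1.7+15,0,255).astype(np.uint8))
go((.4087,-.3361,.0467),-81.9)
# predicted tray3 compartment corners in wrist picture
i=optics.camera_info("wrist");M=yawmat(st);c,y=np.array([.480,-.326]),np.radians(8.1);Rz=np.array([[np.cos(y),-np.sin(y)],[np.sin(y),np.cos(y)]])
for x in(-.118,-.028,.05,.118):
  for yy in(-.06,.06):
    P=np.r_[c+Rz@[x,yy],.018];t=M.T@(P-st["tcp_pos"]);cc=i["mount"][:3,:3].T@(t-i["mount"][:3,3]);u=i["mtx"]@cc;print(x,yy,np.round(u[:2]/u[2]))
E
```

```text
clock: 6.4
tcp_pos: [0.408, -0.3348, 0.1471]
eef_rot: [-0.001, 0.998, 0.07, -0.0]
force: [0.0, 1.0, -2.7]
opening: 0.314
gripper_force: 30.0
t 6.45 tcp [ 0.4082 -0.3345  0.1472] phi -81.9 q7 -0.92 open 0.311 gf 30.0 F [ 0.8 -0.  -3.3]
 rot units [-0.01  0.   -0.01]  slide units after turn [0.002 0.011 0.67 ]  before [0.002 0.011 0.67 ]
-0.118 -0.06 [334. 238.]
-0.118 0.06 [196. 238.]
-0.028 -0.06 [342. 133.]
-0.028 0.06 [189. 133.]
0.05 -0.06 [349.  24.]
0.05 0.06 [182.  24.]
0.118 -0.06 [357. -90.]
0.118 0.06 [174. -90.]
```

View pics/w2.png

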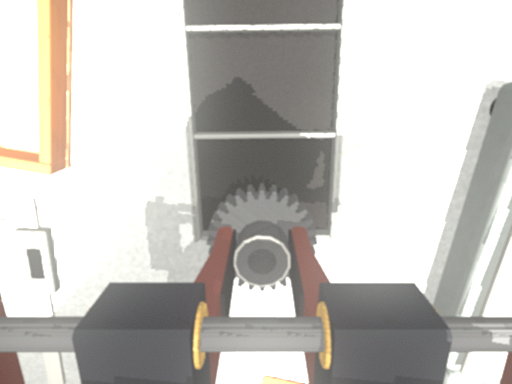

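The wrist view matches the tray model: the dividers are at rows 134 and 27, against 133 and 24 predicted, so the offset is 2–3 mm or less. The gear is held level over the wide compartment. Going down.

```bash
python3 -m creep '[{"slide":[-0.005,0.005,0.15],"rot":[0,0,0],"jaw":0.2},{"slide":[0,0,0.2],"rot":[0,0,0],"jaw":0.2},{"slide":[0,0,0.16],"rot":[0,0,0],"jaw":0.2},{"slide":[0,0,0.08],"rot":[0,0,0],"jaw":0.2},{"slide":[0,0,0.03],"rot":[0,0,0],"jaw":0.2},{"slide":[0,0,0.02],"rot":[0,0,0],"jaw":0.2},{"slide":[0,0,0],"rot":[0,0,0],"jaw":0.2},{"slide":[0,0,0],"rot":[0,0,0],"jaw":0.2}]'; python3 -c "
from h import *
go((.4087,-.3361,.0467),-81.9)"
```

```text
clock: 7.25
tcp_pos: [0.4078, -0.3373, 0.0522]
eef_rot: [0.001, 0.998, 0.069, 0.001]
force: [-0.9, -0.2, -3.4]
opening: 0.312
gripper_force: 30.0
t 7.25 tcp [ 0.4078 -0.3373  0.0522] phi -82.0 q7 -0.96 open 0.312 gf 30.0 F [-0.9 -0.2 -3.4]
 rot units [ 0.01 -0.01 -0.03]  slide units after turn [ 0.007 -0.007  0.037]  before [ 0.007 -0.007  0.037]
```

Slow to contact, in 1 mm steps.

```bash
python3 -m creep '[{"slide":[0,0,0.015],"rot":[0,0,0],"jaw":0.2},{"slide":[0,0,0.01],"rot":[0,0,0],"jaw":0.2},{"slide":[0,0,0.006],"rot":[0,0,0],"jaw":0.2},{"slide":[0,0,0],"rot":[0,0,0],"jaw":0.2},{"slide":[0,0,0],"rot":[0,0,0],"jaw":0.2}]'; python3 -m creep '[{"slide":[0,0,0.004],"rot":[0,0,0],"jaw":0.2},{"slide":[0,0,0],"rot":[0,0,0],"jaw":0.2}]';
```

```text
clock: 7.75
tcp_pos: [0.4073, -0.337, 0.0468]
eef_rot: [0.0, 0.998, 0.069, 0.0]
force: [-0.4, 0.3, -0.5]
opening: 0.31
gripper_force: 30.0
clock: 7.95
tcp_pos: [0.4073, -0.3371, 0.0467]
eef_rot: [0.0, 0.998, 0.069, 0.0]
force: [-3.3, 2.0, 7.8]
opening: 0.311
gripper_force: 30.0
```

```bash
python3 -m creep '[{"slide":[0,0,0],"rot":[0,0,0],"jaw":0.36},{"slide":[0,0,0],"rot":[0,0,0],"jaw":0.45},{"slide":[0,0,0],"rot":[0,0,0],"jaw":0.45},{"slide":[0,0,-0.05],"rot":[0,0,0],"jaw":0.45},{"slide":[0,0,-0.15],"rot":[0,0,0],"jaw":0.45},{"slide":[0,0,-0.25],"rot":[0,0,0],"jaw":0.75},{"slide":[0,0,-0.25],"rot":[0,0,0],"jaw":0.75},{"slide":[0.2,-0.2,0],"rot":[0,0,0],"jaw":0.75},{"slide":[0.2,-0.2,0],"rot":[0,0,0],"jaw":0.75},{"slide":[0.2,-0.2,0],"rot":[0,0,0],"jaw":0.75},{"slide":[0.2,-0.2,0],"rot":[0,0,0],"jaw":0.75},{"slide":[0.2,-0.2,0],"rot":[0,0,0],"jaw":0.75},{"slide":[0.2,-0.2,0],"rot":[0,0,0],"jaw":0.75},{"slide":[0.2,-0.2,0],"rot":[0,0,0],"jaw":0.75},{"slide":[0.2,-0.2,0],"rot":[0,0,0],"jaw":0.75},{"slide":[0.2,-0.2,0],"rot":[0,0,0],"jaw":0.75},{"slide":[0.2,-0.16,0],"rot":[0,0,0],"jaw":0.75},{"slide":[0.06,-0.03,0],"rot":[0,0,0],"jaw":0.75},{"slide":[0,0,0],"rot":[0,0,0],"jaw":0.75},{"slide":[0,0,0],"rot":[0,0,0],"jaw":0.75}]'; python3 - <<'E'
from h import *
import cv2
st=state(); im=optics.capture("wrist"); cv2.imwrite("pics/w3.png",im[:,:,::-1])
for r in spotter.pinpoint("bearing_small_mid","wrist")[:2]: print(round(r["p"],2),np.round(r["centre"]),np.round(at(r["centre"],"wrist",.012,st),4))
go((.6722,.0023,.033),-81.9)
im=optics.capture("top"); cv2.imwrite("pics/t2.png",np.clip(cv2.resize(im[175:305,365:460,::-1],None,fx=4,fy=4)*1.8+20.,0,255).astype(np.uint8))
E
```

```text
clock: 9.95
tcp_pos: [0.6713, -0.0001, 0.1509]
eef_rot: [0.001, 0.998, 0.069, -0.001]
force: [-0.4, -0.3, 0.4]
opening: 0.75
gripper_force: 0.0
0.67 [258. 183.] [0.6712 0.0041 0.012 ]
t 10.05 tcp [ 0.6712 -0.0008  0.1511] phi -82.2 q7 -1.64 open 0.753 gf 0.0 F [ 0.  1. -0.]
 rot units [ 0.01  0.01 -0.05]  slide units after turn [ 0.01  -0.019  0.787]  before [ 0.01  -0.02   0.787]
```

View pics/t2.png

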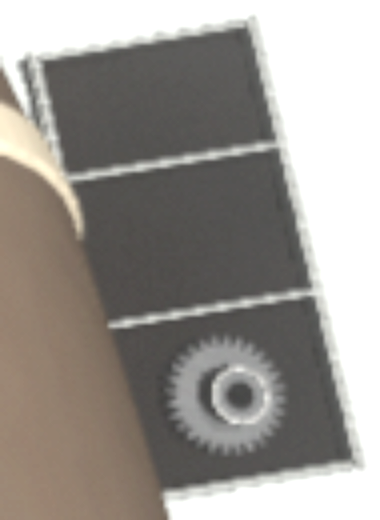

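View pics/w3.png

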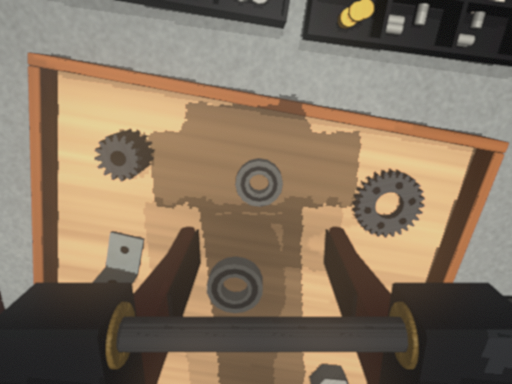

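Gear lies flat in the wide compartment (crop (225,395)). The small bearing is at wrist (258,182), smaller than the large one at (236,284).

```bash
python3 -m creep '[{"slide":[0.009,-0.024,0.2],"rot":[0,0,0],"jaw":0.75},{"slide":[0,0,0.25],"rot":[0,0,0],"jaw":0.75},{"slide":[0,0,0.2],"rot":[0,0,0],"jaw":0.75},{"slide":[0,0,0.09],"rot":[0,0,0],"jaw":0.75},{"slide":[0,0,0.03],"rot":[0,0,0],"jaw":0.75},{"slide":[0,0,0.01],"rot":[0,0,0],"jaw":0.75},{"slide":[0,0,0],"rot":[0,0,0],"jaw":0.75},{"slide":[0,0,0],"rot":[0,0,0],"jaw":0.55},{"slide":[0,0,0],"rot":[0,0,0],"jaw":0.35},{"slide":[0,0,0],"rot":[0,0,0],"jaw":0.35},{"slide":[0,0,0],"rot":[0,0,0],"jaw":0.35},{"slide":[0,0,0],"rot":[0,0,0],"jaw":0.35},{"slide":[0,0,0],"rot":[0,0,0],"jaw":0.35}]' 20; python3 - <<'E'
from h import *
go((.4905,-.3235,.145),-81.9)
E
```

```text
clock: 11.4
tcp_pos: [0.6731, 0.005, 0.0345]
eef_rot: [0.0, 0.998, 0.069, 0.0]
force: [-0.6, -0.2, 5.0]
opening: 0.446
gripper_force: 20.0
t 11.4 tcp [0.6731 0.005  0.0345] phi -82.1 q7 -1.68 open 0.446 gf 20.0 F [-0.6 -0.2  5. ]
 rot units [ 0.   -0.01 -0.03]  slide units after turn [-1.514  1.997 -0.737]  before [-1.508  2.001 -0.737]
```

```bash
python3 -m creep '[{"slide":[0,0,-0.07],"rot":[0,0,0],"jaw":0.35},{"slide":[0,0,-0.22],"rot":[0,0,0],"jaw":0.35},{"slide":[0,0,-0.22],"rot":[0,0,0],"jaw":0.35},{"slide":[0,0,-0.22],"rot":[0,0,0],"jaw":0.35},{"slide":[-0.08,0.1,0],"rot":[0,0,0],"jaw":0.35},{"slide":[-0.15,0.2,0],"rot":[0,0,0],"jaw":0.35},{"slide":[-0.15,0.2,0],"rot":[0,0,0],"jaw":0.35},{"slide":[-0.15,0.2,0],"rot":[0,0,0],"jaw":0.35},{"slide":[-0.15,0.2,0],"rot":[0,0,0],"jaw":0.35},{"slide":[-0.15,0.2,0],"rot":[0,0,0],"jaw":0.35},{"slide":[-0.15,0.2,0],"rot":[0,0,0],"jaw":0.35},{"slide":[-0.15,0.2,0],"rot":[0,0,0],"jaw":0.35},{"slide":[-0.15,0.2,0],"rot":[0,0,0],"jaw":0.35},{"slide":[-0.15,0.2,0],"rot":[0,0,0],"jaw":0.35},{"slide":[-0.08,0.1,0],"rot":[0,0,0],"jaw":0.35},{"slide":[0,0,0],"rot":[0,0,0],"jaw":0.35},{"slide":[0,0,0],"rot":[0,0,0],"jaw":0.35}]'; python3 - <<'E'
from h import *
go((.4905,-.3235,.0325),-81.9)
E
```

```text
clock: 13.1
tcp_pos: [0.4897, -0.3229, 0.1433]
eef_rot: [-0.0, 0.998, 0.069, -0.0]
force: [-0.4, 0.5, -0.9]
opening: 0.444
gripper_force: 20.0
t 13.1 tcp [ 0.4897 -0.3229  0.1433] phi -82.1 q7 -1.04 open 0.444 gf 20.0 F [-0.4  0.5 -0.9]
 rot units [-0.01  0.   -0.03]  slide units after turn [0.005 0.004 0.739]  before [0.005 0.005 0.739]
```

```bash
python3 -m creep '[{"slide":[0.005,0.004,0.15],"rot":[0,0,0],"jaw":0.35},{"slide":[0,0,0.22],"rot":[0,0,0],"jaw":0.35},{"slide":[0,0,0.2],"rot":[0,0,0],"jaw":0.35},{"slide":[0,0,0.08],"rot":[0,0,0],"jaw":0.35},{"slide":[0,0,0.04],"rot":[0,0,0],"jaw":0.35},{"slide":[0,0,0.015],"rot":[0,0,0],"jaw":0.35},{"slide":[0,0,0.01],"rot":[0,0,0],"jaw":0.35},{"slide":[0,0,0],"rot":[0,0,0],"jaw":0.35},{"slide":[0,0,0],"rot":[0,0,0],"jaw":0.35}]'
```

```text
clock: 14.0
tcp_pos: [0.4913, -0.3242, 0.0372]
eef_rot: [0.0, 0.998, 0.069, 0.001]
force: [-0.6, -0.4, -0.7]
opening: 0.446
gripper_force: 20.0
```

```bash
python3 -m creep '[{"slide":[0,0,0.014],"rot":[0,0,0],"jaw":0.35},{"slide":[0,0,0.01],"rot":[0,0,0],"jaw":0.35},{"slide":[0,0,0],"rot":[0,0,0],"jaw":0.35},{"slide":[0,0,0],"rot":[0,0,0],"jaw":0.35}]';python3 -m creep '[{"slide":[0,0,0.004],"rot":[0,0,0],"jaw":0.35},{"slide":[0,0,0],"rot":[0,0,0],"jaw":0.35}]'
```

```text
clock: 14.4
tcp_pos: [0.4908, -0.3238, 0.0326]
eef_rot: [-0.0, 0.998, 0.069, -0.0]
force: [0.1, -0.1, -1.7]
opening: 0.445
gripper_force: 20.0
clock: 14.6
tcp_pos: [0.4909, -0.3238, 0.0325]
eef_rot: [0.0, 0.998, 0.069, 0.0]
force: [-2.0, 0.6, 3.9]
opening: 0.447
gripper_force: 20.0
```

```bash
python3 -m creep '[{"slide":[0,0,0],"rot":[0,0,0],"jaw":0.5},{"slide":[0,0,0],"rot":[0,0,0],"jaw":0.6},{"slide":[0,0,0],"rot":[0,0,0],"jaw":0.6},{"slide":[0,0,-0.05],"rot":[0,0,0],"jaw":0.6},{"slide":[0,0,-0.25],"rot":[0,0,0],"jaw":0.6},{"slide":[0,0,-0.25],"rot":[0,0,0],"jaw":0.6},{"slide":[0,0,-0.25],"rot":[0,0,0],"jaw":0.6},{"slide":[0.028,-0.297,0],"rot":[0,0,0],"jaw":0.4},{"slide":[0.028,-0.297,0],"rot":[0,0,0],"jaw":0.4},{"slide":[0.028,-0.297,0],"rot":[0,0,0],"jaw":0.4},{"slide":[0.028,-0.297,0],"rot":[0,0,0],"jaw":0.4},{"slide":[0.028,-0.297,0],"rot":[0,0,0],"jaw":0.4},{"slide":[0.028,-0.297,0],"rot":[0,0,0],"jaw":0.4},{"slide":[0.028,-0.297,0],"rot":[0,0,0],"jaw":0.4},{"slide":[0.028,-0.297,0],"rot":[0,0,0],"jaw":0.4},{"slide":[0.028,-0.297,0],"rot":[0,0,0],"jaw":0.4},{"slide":[0.028,-0.297,0],"rot":[0,0,0],"jaw":0.4}]'; python3 -m creep '[{"slide":[0,0,0],"rot":[0,0,-0.95],"jaw":0.4},{"slide":[0,0,0],"rot":[0,0,-0.95],"jaw":0.4},{"slide":[0,0,0],"rot":[0,0,-0.95],"jaw":0.4},{"slide":[0,0,0],"rot":[0,0,-0.95],"jaw":0.4},{"slide":[0,0,0],"rot":[0,0,-0.95],"jaw":0.4},{"slide":[0,0,0],"rot":[0,0,-0.95],"jaw":0.4},{"slide":[0,0,0],"rot":[0,0,-0.95],"jaw":0.4},{"slide":[0,0,0],"rot":[0,0,-0.95],"jaw":0.4},{"slide":[0,0,0],"rot":[0,0,-0.95],"jaw":0.4},{"slide":[0,0,0],"rot":[0,0,-0.95],"jaw":0.4},{"slide":[0,0,0],"rot":[0,0,-0.95],"jaw":0.4},{"slide":[0,0,0],"rot":[0,0,-0.95],"jaw":0.4},{"slide":[0,0,0],"rot":[0,0,-0.95],"jaw":0.4},{"slide":[0,0,0],"rot":[0,0,-0.95],"jaw":0.4},{"slide":[0,0,0],"rot":[0,0,-0.95],"jaw":0.4},{"slide":[0,0,0],"rot":[0,0,0],"jaw":0.4},{"slide":[0,0,0],"rot":[0,0,0],"jaw":0.4}]'; python3 - <<'E'
from h import *
import cv2
st=state(); im=optics.capture("wrist"); cv2.imwrite("pics/w4.png",im[:,:,::-1])
for r in spotter.masks_of("key_bar_mid","wrist")[:1]:
    m=r["region"]; ys,xs=np.nonzero(m); c,(w,h),a=cv2.minAreaRect(np.c_[xs,ys].astype(np.float32)); b=cv2.boxPoints((c,(w,h),a))
    print(r["p"],c,w,h); W=np.array([at(p,"wrist",.015,st)[:2] for p in b]); print(np.round(W,4).tolist(),W.mean(0))
    for i in(0,1): d=W[i+1]-W[i]; print(np.linalg.norm(d),np.degrees(np.arctan2(d[1],d[0])))
go((.4705,.1233,.033),0)
E
```

```text
clock: 16.3
tcp_pos: [0.4706, 0.125, 0.1528]
eef_rot: [0.0, 0.998, 0.069, 0.001]
force: [1.2, -0.4, 0.2]
opening: 0.4
gripper_force: 0.0
clock: 18.0
tcp_pos: [0.4709, 0.1231, 0.1523]
eef_rot: [0.0, 0.711, 0.704, 0.0]
force: [-0.0, 0.1, 0.9]
opening: 0.399
gripper_force: 0.0
0.91 (259.98828125, 182.08480834960938) 92.01983642578125 14.501290321350098
[[0.4629, 0.1651], [0.4747, 0.1653], [0.4765, 0.0841], [0.4637, 0.0838]] [0.46943225 0.12457375]
0.011770527406498438 1.0749143289278775
0.08128677193303911 -88.70745557216499
t 18.1 tcp [0.4708 0.1232 0.1522] phi -0.5 q7 -0.67 open 0.396 gf 0.0 F [ 0.8 -0.8 -0.2]
 rot units [ 0.    0.   -0.09]  slide units after turn [ 0.001 -0.002  0.795]  before [ 0.001 -0.003  0.795]
```

View pics/w4.png

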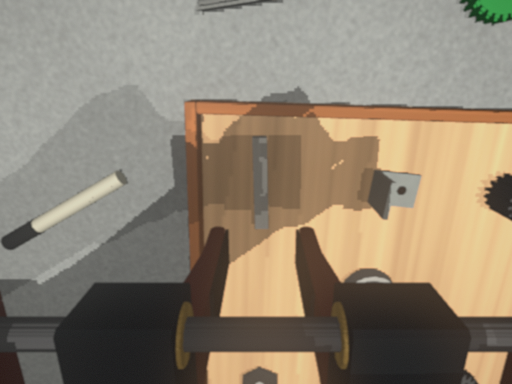

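The key bar is centred at (260,182) and measures 81 x 12 mm, as it should.

```bash
python3 -m creep '[{"slide":[0.005,-0.006,0.2],"rot":[0,0,-0.15],"jaw":0.4},{"slide":[0,0,0.25],"rot":[0,0,0],"jaw":0.4},{"slide":[0,0,0.2],"rot":[0,0,0],"jaw":0.4},{"slide":[0,0,0.1],"rot":[0,0,0],"jaw":0.4},{"slide":[0,0,0.03],"rot":[0,0,0],"jaw":0.4},{"slide":[0,0,0.01],"rot":[0,0,0],"jaw":0.4},{"slide":[0,0,0],"rot":[0,0,0],"jaw":0.4},{"slide":[0,0,0],"rot":[0,0,0],"jaw":0.2},{"slide":[0,0,0],"rot":[0,0,0],"jaw":0.05},{"slide":[0,0,0],"rot":[0,0,0],"jaw":0.05},{"slide":[0,0,0],"rot":[0,0,0],"jaw":0.05},{"slide":[0,0,0],"rot":[0,0,0],"jaw":0.05},{"slide":[0,0,0],"rot":[0,0,0],"jaw":0.05}]' 25; python3 - <<'E'
from h import *
go((.5615,-.313,.145),8.1)
E
```

```text
clock: 19.4
tcp_pos: [0.4702, 0.124, 0.034]
eef_rot: [0.0, 0.704, 0.71, 0.0]
force: [0.6, -0.1, 6.1]
opening: 0.133
gripper_force: 25.0
t 19.4 tcp [0.4702 0.124  0.034 ] phi 0.5 q7 -0.82 open 0.133 gf 25.0 F [ 0.6 -0.1  6.1]
 rot units [ 0.01  0.   -1.34]  slide units after turn [-2.97   0.192 -0.74 ]  before [-2.918  0.586 -0.739]
```

```bash
python3 -m creep '[{"slide":[0,0,-0.07],"rot":[0,0,0],"jaw":0.05},{"slide":[0,0,-0.22],"rot":[0,0,0],"jaw":0.05},{"slide":[0,0,-0.22],"rot":[0,0,-0.67],"jaw":0.05},{"slide":[0,0,-0.22],"rot":[0,0,-0.67],"jaw":0.05},{"slide":[-0.15,0.01,0],"rot":[0,0,0],"jaw":0.05},{"slide":[-0.27,0.018,0],"rot":[0,0,0],"jaw":0.05},{"slide":[-0.27,0.018,0],"rot":[0,0,0],"jaw":0.05},{"slide":[-0.27,0.018,0],"rot":[0,0,0],"jaw":0.05},{"slide":[-0.27,0.018,0],"rot":[0,0,0],"jaw":0.05},{"slide":[-0.27,0.018,0],"rot":[0,0,0],"jaw":0.05},{"slide":[-0.27,0.018,0],"rot":[0,0,0],"jaw":0.05},{"slide":[-0.27,0.018,0],"rot":[0,0,0],"jaw":0.05},{"slide":[-0.27,0.018,0],"rot":[0,0,0],"jaw":0.05},{"slide":[-0.27,0.018,0],"rot":[0,0,0],"jaw":0.05},{"slide":[-0.27,0.018,0],"rot":[0,0,0],"jaw":0.05},{"slide":[-0.12,0.01,0],"rot":[0,0,0],"jaw":0.05},{"slide":[0,0,0],"rot":[0,0,0],"jaw":0.05},{"slide":[0,0,0],"rot":[0,0,0],"jaw":0.05}]'; python3 - <<'E'
from h import *
import cv2
go((.5615,-.313,.032),8.1)
st=state(); im=optics.capture("wrist"); cv2.imwrite("pics/w5.png",np.clip(im[:,:,::-1]*1.5+15,0,255).astype(np.uint8))
E
```

```text
clock: 21.2
tcp_pos: [0.5624, -0.3118, 0.1431]
eef_rot: [-0.001, 0.655, 0.755, 0.0]
force: [-0.1, 0.6, -1.0]
opening: 0.137
gripper_force: 25.0
t 21.2 tcp [ 0.5624 -0.3118  0.1431] phi 8.1 q7 0.26 open 0.137 gf 25.0 F [-0.1  0.6 -1. ]
 rot units [-0.   -0.01  0.01]  slide units after turn [-0.007 -0.007  0.741]  before [-0.008 -0.007  0.74 ]
```

View pics/w5.png

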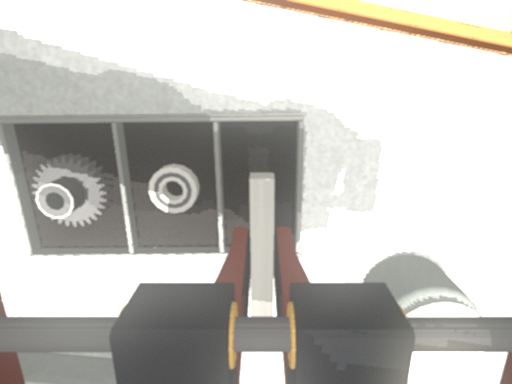

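Gear and bearing lie well in their compartments; the bar is held above the narrow one, parallel and centred (262 between 222 and 298).

```bash
python3 -m creep '[{"slide":[-0.007,-0.007,0.15],"rot":[0,0,0],"jaw":0.05},{"slide":[0,0,0.22],"rot":[0,0,0],"jaw":0.05},{"slide":[0,0,0.2],"rot":[0,0,0],"jaw":0.05},{"slide":[0,0,0.09],"rot":[0,0,0],"jaw":0.05},{"slide":[0,0,0.04],"rot":[0,0,0],"jaw":0.05},{"slide":[0,0,0.015],"rot":[0,0,0],"jaw":0.05},{"slide":[0,0,0],"rot":[0,0,0],"jaw":0.05},{"slide":[0,0,0.01],"rot":[0,0,0],"jaw":0.05},{"slide":[0,0,0.008],"rot":[0,0,0],"jaw":0.05},{"slide":[0,0,0],"rot":[0,0,0],"jaw":0.05},{"slide":[0,0,0],"rot":[0,0,0],"jaw":0.05}]';python3 -m creep '[{"slide":[0,0,0.004],"rot":[0,0,0],"jaw":0.05},{"slide":[0,0,0],"rot":[0,0,0],"jaw":0.05}]'
```

```text
clock: 22.35
tcp_pos: [0.5618, -0.314, 0.0334]
eef_rot: [0.0, 0.655, 0.755, 0.0]
force: [-0.3, 0.7, -1.1]
opening: 0.14
gripper_force: 25.0
clock: 22.55
tcp_pos: [0.5617, -0.314, 0.0325]
eef_rot: [-0.0, 0.655, 0.755, -0.0]
force: [0.8, 0.1, -1.4]
opening: 0.131
gripper_force: 25.0
```

```bash
python3 -m creep '[{"slide":[0,0,0.003],"rot":[0,0,0],"jaw":0.05},{"slide":[0,0,0],"rot":[0,0,0],"jaw":0.05}]';python3 -m creep '[{"slide":[0,0,0.003],"rot":[0,0,0],"jaw":0.05},{"slide":[0,0,0],"rot":[0,0,0],"jaw":0.05}]'
```

```text
clock: 22.75
tcp_pos: [0.5618, -0.3139, 0.0321]
eef_rot: [0.0, 0.655, 0.756, -0.0]
force: [-1.0, -0.0, -0.2]
opening: 0.138
gripper_force: 25.0
clock: 22.95
tcp_pos: [0.5618, -0.314, 0.0321]
eef_rot: [0.0, 0.655, 0.755, -0.0]
force: [-2.9, 0.2, 3.9]
opening: 0.134
gripper_force: 25.0
```

```bash
python3 -m creep '[{"slide":[0,0,0],"rot":[0,0,0],"jaw":0.2},{"slide":[0,0,0],"rot":[0,0,0],"jaw":0.26},{"slide":[0,0,0],"rot":[0,0,0],"jaw":0.26},{"slide":[0,0,-0.05],"rot":[0,0,0],"jaw":0.26},{"slide":[0,0,-0.2],"rot":[0,0,0],"jaw":0.26},{"slide":[0,0,-0.3],"rot":[0,0,0],"jaw":0.45},{"slide":[0,0,-0.3],"rot":[0,0,0],"jaw":0.45},{"slide":[0.268,0.053,0],"rot":[0,0,0],"jaw":0.45},{"slide":[0.268,0.053,0],"rot":[0,0,0],"jaw":0.45},{"slide":[0.268,0.053,0],"rot":[0,0,0],"jaw":0.45},{"slide":[0.268,0.053,0],"rot":[0,0,0],"jaw":0.45},{"slide":[0.268,0.053,0],"rot":[0,0,0],"jaw":0.45}]'; python3 -m creep '[{"slide":[0,0,0],"rot":[0,0,0.99],"jaw":0.45},{"slide":[0,0,0],"rot":[0,0,0.99],"jaw":0.45},{"slide":[0,0,0],"rot":[0,0,0.99],"jaw":0.45},{"slide":[0,0,0],"rot":[0,0,0.99],"jaw":0.45},{"slide":[0,0,0],"rot":[0,0,0.99],"jaw":0.45},{"slide":[0,0,0],"rot":[0,0,0.99],"jaw":0.45},{"slide":[0,0,0],"rot":[0,0,0.99],"jaw":0.45},{"slide":[0,0,0],"rot":[0,0,0.99],"jaw":0.45},{"slide":[0,0,0],"rot":[0,0,0.99],"jaw":0.45},{"slide":[0,0,0],"rot":[0,0,0.99],"jaw":0.45},{"slide":[0,0,0],"rot":[0,0,0.99],"jaw":0.45},{"slide":[0,0,0],"rot":[0,0,0.99],"jaw":0.45},{"slide":[0,0,0],"rot":[0,0,0.99],"jaw":0.45},{"slide":[0,0,0],"rot":[0,0,0],"jaw":0.45},{"slide":[0,0,0],"rot":[0,0,0],"jaw":0.45}]'; python3 - <<'E'
from h import *
import cv2
st=state(); im=optics.capture("wrist"); cv2.imwrite("pics/w6.png",cv2.resize(im[80:300,130:400,::-1],None,fx=2.5,fy=2.5,interpolation=cv2.INTER_CUBIC))
for r in spotter.pinpoint("pillow_block_mid","wrist")[:2]: print(round(r["p"],2),np.round(r["centre"]),np.round(at(r["centre"],"wrist",.025,st),4))
go((.573,-.1092,.04),-66)
E
```

```text
clock: 24.15
tcp_pos: [0.5727, -0.1078, 0.1598]
eef_rot: [0.0, 0.655, 0.755, 0.0]
force: [-0.3, 0.5, -0.2]
opening: 0.453
gripper_force: 0.0
clock: 25.65
tcp_pos: [0.5727, -0.1092, 0.1595]
eef_rot: [0.0, 0.977, 0.213, 0.0]
force: [1.1, -0.4, 0.0]
opening: 0.449
gripper_force: 0.0
0.62 [259. 187.] [ 0.5703 -0.1071  0.025 ]
t 25.75 tcp [ 0.5727 -0.1092  0.1593] phi -65.5 q7 -1.21 open 0.452 gf 0.0 F [ 0.1  0.4 -0.8]
 rot units [ 0.   -0.    0.09]  slide units after turn [0.002 0.001 0.795]  before [0.002 0.    0.795]
```

View pics/w6.png

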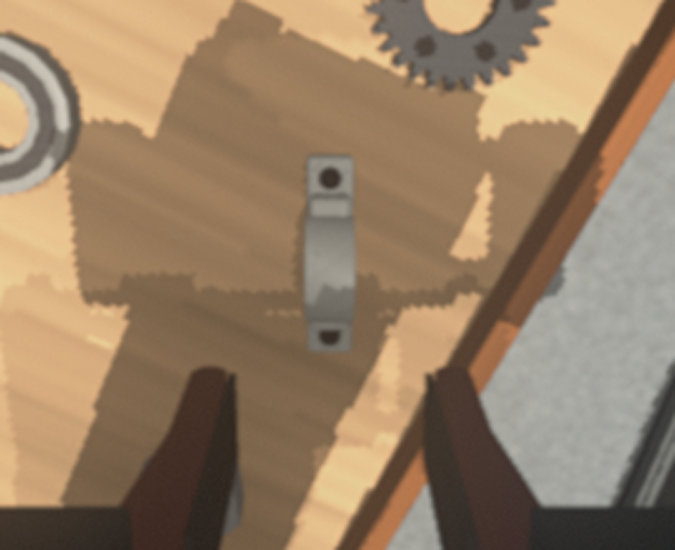

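Block is aligned with the tool (holes at crop (330,178) and (330,338), foot vertical). Descend and grip.

```bash
python3 -m creep '[{"slide":[-0.003,0,0.2],"rot":[0,0,0.06],"jaw":0.45},{"slide":[0,0,0.25],"rot":[0,0,0],"jaw":0.45},{"slide":[0,0,0.2],"rot":[0,0,0],"jaw":0.45},{"slide":[0,0,0.1],"rot":[0,0,0],"jaw":0.45},{"slide":[0,0,0.04],"rot":[0,0,0],"jaw":0.45},{"slide":[0,0,0.01],"rot":[0,0,0],"jaw":0.45},{"slide":[0,0,0],"rot":[0,0,0],"jaw":0.45},{"slide":[0,0,0],"rot":[0,0,0],"jaw":0.25},{"slide":[0,0,0],"rot":[0,0,0],"jaw":0.1},{"slide":[0,0,0],"rot":[0,0,0],"jaw":0.1},{"slide":[0,0,0],"rot":[0,0,0],"jaw":0.1},{"slide":[0,0,0],"rot":[0,0,0],"jaw":0.1},{"slide":[0,0,0],"rot":[0,0,0],"jaw":0.1}]' 20; python3 - <<'E'
from h import *
go((.4653,.3226,.16),-65.5)
go((.4653,.3226,.16),7.6)
E
```

```text
clock: 27.05
tcp_pos: [0.5726, -0.1096, 0.0397]
eef_rot: [0.0, 0.978, 0.208, 0.0]
force: [-1.3, 0.1, 5.8]
opening: 0.178
gripper_force: 20.0
t 27.05 tcp [ 0.5726 -0.1096  0.0397] phi -65.9 q7 -1.29 open 0.178 gf 20.0 F [-1.3  0.1  5.8]
 rot units [ 0.01 -0.01 -0.08]  slide units after turn [ 0.544 -2.918 -0.802]  before [ 0.522 -2.922 -0.803]
t 27.05 tcp [ 0.5726 -0.1096  0.0397] phi -65.9 q7 -1.29 open 0.178 gf 20.0 F [-1.3  0.1  5.8]
 rot units [ 1.000e-02 -0.000e+00 -1.284e+01]  slide units after turn [ 2.951 -0.328 -0.802]  before [ 0.522 -2.922 -0.803]
```

```bash
python3 -m creep '[{"slide":[0,0,-0.07],"rot":[0,0,0],"jaw":0.1},{"slide":[0,0,-0.24],"rot":[0,0,0],"jaw":0.1},{"slide":[0,0,-0.24],"rot":[0,0,0],"jaw":0.1},{"slide":[0,0,-0.25],"rot":[0,0,0],"jaw":0.1},{"slide":[0.02,-0.14,0],"rot":[0,0,0],"jaw":0.1},{"slide":[0.05,-0.28,0],"rot":[0,0,0],"jaw":0.1},{"slide":[0.05,-0.28,0],"rot":[0,0,0],"jaw":0.1},{"slide":[0.05,-0.28,0],"rot":[0,0,0],"jaw":0.1},{"slide":[0.05,-0.28,0],"rot":[0,0,0],"jaw":0.1},{"slide":[0.05,-0.28,0],"rot":[0,0,0],"jaw":0.1},{"slide":[0.05,-0.28,0],"rot":[0,0,0],"jaw":0.1},{"slide":[0.05,-0.28,0],"rot":[0,0,0],"jaw":0.1},{"slide":[0.05,-0.28,0],"rot":[0,0,0],"jaw":0.1},{"slide":[0.05,-0.28,0],"rot":[0,0,0],"jaw":0.1},{"slide":[0.05,-0.26,0],"rot":[0,0,0],"jaw":0.1},{"slide":[0,0,0],"rot":[0,0,0],"jaw":0.1}]'; python3 -m creep '[{"slide":[0,0,0],"rot":[0,0,-0.95],"jaw":0.1},{"slide":[0,0,0],"rot":[0,0,-0.99],"jaw":0.1},{"slide":[0,0,0],"rot":[0,0,-0.99],"jaw":0.1},{"slide":[0,0,0],"rot":[0,0,-0.99],"jaw":0.1},{"slide":[0,0,0],"rot":[0,0,-0.99],"jaw":0.1},{"slide":[0,0,0],"rot":[0,0,-0.99],"jaw":0.1},{"slide":[0,0,0],"rot":[0,0,-0.99],"jaw":0.1},{"slide":[0,0,0],"rot":[0,0,-0.99],"jaw":0.1},{"slide":[0,0,0],"rot":[0,0,-0.99],"jaw":0.1},{"slide":[0,0,0],"rot":[0,0,-0.99],"jaw":0.1},{"slide":[0,0,0],"rot":[0,0,-0.99],"jaw":0.1},{"slide":[0,0,0],"rot":[0,0,-0.99],"jaw":0.1},{"slide":[0,0,0],"rot":[0,0,-0.95],"jaw":0.1},{"slide":[0,0,0],"rot":[0,0,0],"jaw":0.1},{"slide":[0,0,0],"rot":[0,0,0],"jaw":0.1}]'; python3 - <<'E'
from h import *
import cv2
go((.4653,.3226,.0377),7.6)
st=state(); im=optics.capture("wrist"); cv2.imwrite("pics/w7.png",np.clip(im[:,:,::-1]*1.5+15,0,255).astype(np.uint8))
E
```

```text
clock: 28.65
tcp_pos: [0.4618, 0.3288, 0.1599]
eef_rot: [-0.002, 0.977, 0.212, 0.0]
force: [-0.4, -0.2, -1.1]
opening: 0.181
gripper_force: 20.0
clock: 30.15
tcp_pos: [0.4651, 0.3216, 0.1592]
eef_rot: [0.0, 0.662, 0.75, -0.0]
force: [0.8, 0.6, -1.0]
opening: 0.181
gripper_force: 20.0
t 30.15 tcp [0.4651 0.3216 0.1592] phi 7.1 q7 -0.94 open 0.181 gf 20.0 F [ 0.8  0.6 -1. ]
 rot units [-0.    0.   -0.08]  slide units after turn [0.006 0.002 0.81 ]  before [0.007 0.002 0.81 ]
```

View pics/w7.png

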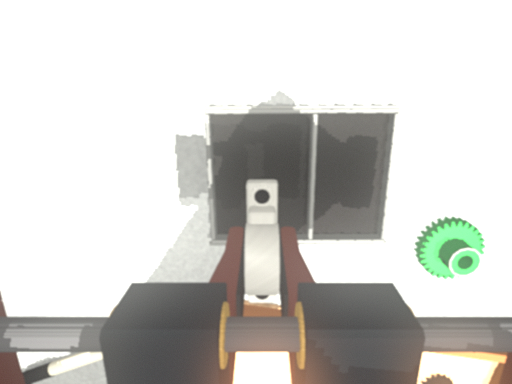

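Block hangs centred (262) between the wide compartment's walls (213–310). The green look-alike at (455,250) is clear. Going down.

```bash
python3 -m creep '[{"slide":[0.006,0.002,0.15],"rot":[0,0,-0.08],"jaw":0.1},{"slide":[0,0,0.25],"rot":[0,0,0],"jaw":0.1},{"slide":[0,0,0.23],"rot":[0,0,0],"jaw":0.1},{"slide":[0,0,0.09],"rot":[0,0,0],"jaw":0.1},{"slide":[0,0,0.04],"rot":[0,0,0],"jaw":0.1},{"slide":[0,0,0.015],"rot":[0,0,0],"jaw":0.1},{"slide":[0,0,0],"rot":[0,0,0],"jaw":0.1},{"slide":[0,0,0.012],"rot":[0,0,0],"jaw":0.1},{"slide":[0,0,0.008],"rot":[0,0,0],"jaw":0.1},{"slide":[0,0,0],"rot":[0,0,0],"jaw":0.1},{"slide":[0,0,0],"rot":[0,0,0],"jaw":0.1}]';python3 -m creep '[{"slide":[0,0,0.004],"rot":[0,0,0],"jaw":0.1},{"slide":[0,0,0],"rot":[0,0,0],"jaw":0.1}]'
```

```text
clock: 31.3
tcp_pos: [0.4653, 0.3232, 0.0401]
eef_rot: [0.0, 0.657, 0.753, 0.0]
force: [0.1, 0.0, -0.8]
opening: 0.177
gripper_force: 20.0
clock: 31.5
tcp_pos: [0.4651, 0.3231, 0.0392]
eef_rot: [0.0, 0.657, 0.754, -0.0]
force: [-0.4, 0.2, -0.5]
opening: 0.182
gripper_force: 20.0
```

```bash
python3 -m creep '[{"slide":[0,0,0.005],"rot":[0,0,0],"jaw":0.1},{"slide":[0,0,0.003],"rot":[0,0,0],"jaw":0.1},{"slide":[0,0,0],"rot":[0,0,0],"jaw":0.1}]';python3 -m creep '[{"slide":[0,0,0.003],"rot":[0,0,0],"jaw":0.1},{"slide":[0,0,0],"rot":[0,0,0],"jaw":0.1}]';python3 -m creep '[{"slide":[0,0,0.003],"rot":[0,0,0],"jaw":0.1},{"slide":[0,0,0],"rot":[0,0,0],"jaw":0.1}]'
```

```text
clock: 31.8
tcp_pos: [0.4651, 0.3232, 0.0379]
eef_rot: [-0.0, 0.657, 0.754, -0.0]
force: [0.0, -0.1, -0.7]
opening: 0.181
gripper_force: 20.0
clock: 32.0
tcp_pos: [0.4651, 0.3232, 0.0377]
eef_rot: [0.0, 0.657, 0.754, 0.0]
force: [-0.8, -1.2, 0.5]
opening: 0.179
gripper_force: 20.0
clock: 32.2
tcp_pos: [0.4651, 0.3232, 0.0377]
eef_rot: [0.0, 0.657, 0.754, 0.0]
force: [-1.5, -1.7, 6.3]
opening: 0.183
gripper_force: 20.0
```

```bash
python3 -m creep '[{"slide":[0,0,0],"rot":[0,0,0],"jaw":0.24},{"slide":[0,0,0],"rot":[0,0,0],"jaw":0.32},{"slide":[0,0,0],"rot":[0,0,0],"jaw":0.32},{"slide":[0,0,-0.05],"rot":[0,0,0],"jaw":0.32},{"slide":[0,0,-0.25],"rot":[0,0,0],"jaw":0.32},{"slide":[0,0,-0.3],"rot":[0,0,0],"jaw":0.65},{"slide":[0,0,-0.25],"rot":[0,0,0],"jaw":0.65},{"slide":[-0.228,0.18,0],"rot":[0,0,0],"jaw":0.65},{"slide":[-0.228,0.18,0],"rot":[0,0,0],"jaw":0.65},{"slide":[-0.228,0.18,0],"rot":[0,0,0],"jaw":0.65},{"slide":[-0.228,0.18,0],"rot":[0,0,0],"jaw":0.65},{"slide":[-0.228,0.18,0],"rot":[0,0,0],"jaw":0.65},{"slide":[-0.228,0.18,0],"rot":[0,0,0],"jaw":0.65},{"slide":[-0.228,0.18,0],"rot":[0,0,0],"jaw":0.65}]'; python3 -m creep '[{"slide":[0,0,0],"rot":[0,0,-0.98],"jaw":0.65},{"slide":[0,0,0],"rot":[0,0,-0.98],"jaw":0.65},{"slide":[0,0,0],"rot":[0,0,-0.98],"jaw":0.65},{"slide":[0,0,0],"rot":[0,0,-0.98],"jaw":0.65},{"slide":[0,0,0],"rot":[0,0,-0.98],"jaw":0.65},{"slide":[0,0,0],"rot":[0,0,-0.98],"jaw":0.65},{"slide":[0,0,0],"rot":[0,0,-0.98],"jaw":0.65},{"slide":[0,0,0],"rot":[0,0,-0.98],"jaw":0.65},{"slide":[0,0,0],"rot":[0,0,-0.98],"jaw":0.65},{"slide":[0,0,0],"rot":[0,0,-0.98],"jaw":0.65},{"slide":[0,0,0],"rot":[0,0,-0.98],"jaw":0.65},{"slide":[0,0,0],"rot":[0,0,-0.98],"jaw":0.65},{"slide":[0,0,0],"rot":[0,0,-0.98],"jaw":0.65},{"slide":[0,0,0],"rot":[0,0,-0.98],"jaw":0.65},{"slide":[0,0,0],"rot":[0,0,-0.98],"jaw":0.65},{"slide":[0,0,0],"rot":[0,0,-0.98],"jaw":0.65},{"slide":[0,0,0],"rot":[0,0,0],"jaw":0.65},{"slide":[0,0,0],"rot":[0,0,0],"jaw":0.65}]'; python3 - <<'E'
from h import *
import cv2
st=state(); im=optics.capture("wrist"); cv2.imwrite("pics/w8.png",im[:,:,::-1])
for r in spotter.pinpoint("pinion_mid","wrist")[:2]: print(round(r["p"],2),np.round(r["centre"]),np.round(at(r["centre"],"wrist",.022,st),4))
go((.6843,.1108,.037),97.6)
E
```

```text
clock: 33.6
tcp_pos: [0.6859, 0.1101, 0.1653]
eef_rot: [0.0, 0.657, 0.754, 0.0]
force: [1.0, -0.0, 0.2]
opening: 0.649
gripper_force: 0.0
clock: 35.4
tcp_pos: [0.6848, 0.1115, 0.1649]
eef_rot: [-0.0, -0.065, 0.998, 0.0]
force: [-0.3, -0.1, 0.5]
opening: 0.65
gripper_force: 0.0
0.74 [260. 181.] [0.6831 0.111  0.022 ]
t 35.5 tcp [0.6849 0.1116 0.1648] phi 97.5 q7 0.96 open 0.65 gf 0.0 F [-1.  -1.2 -0.4]
 rot units [ 0.    0.   -0.02]  slide units after turn [ 0.004 -0.005  0.852]  before [ 0.004 -0.005  0.852]
```

View pics/w8.png

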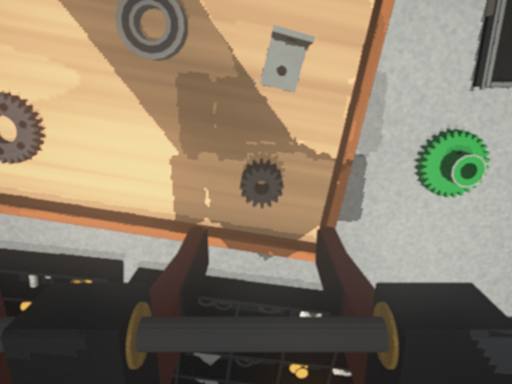

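Pinion at (262,183), as measured. Descend and grip.

```bash
python3 -m creep '[{"slide":[0.006,-0.004,0.2],"rot":[0,0,0],"jaw":0.65},{"slide":[0,0,0.25],"rot":[0,0,0],"jaw":0.65},{"slide":[0,0,0.25],"rot":[0,0,0],"jaw":0.65},{"slide":[0,0,0.1],"rot":[0,0,0],"jaw":0.65},{"slide":[0,0,0.04],"rot":[0,0,0],"jaw":0.65},{"slide":[0,0,0.01],"rot":[0,0,0],"jaw":0.65},{"slide":[0,0,0],"rot":[0,0,0],"jaw":0.65},{"slide":[0,0,0],"rot":[0,0,0],"jaw":0.5},{"slide":[0,0,0],"rot":[0,0,0],"jaw":0.3},{"slide":[0,0,0],"rot":[0,0,0],"jaw":0.3},{"slide":[0,0,0],"rot":[0,0,0],"jaw":0.3},{"slide":[0,0,0],"rot":[0,0,0],"jaw":0.3},{"slide":[0,0,0],"rot":[0,0,0],"jaw":0.3}]' 25; python3 - <<'E'
from h import *
go((.5416,.3328,.15),97.6)
E
```

```text
clock: 36.8
tcp_pos: [0.6844, 0.1109, 0.0379]
eef_rot: [0.0, -0.066, 0.998, -0.0]
force: [-0.8, 0.4, 6.3]
opening: 0.393
gripper_force: 25.0
t 36.8 tcp [0.6844 0.1109 0.0379] phi 97.6 q7 0.89 open 0.393 gf 25.0 F [-0.8  0.4  6.3]
 rot units [-0.    0.01  0.  ]  slide units after turn [ 0.748  1.592 -0.747]  before [ 0.747  1.592 -0.748]
```

```bash
python3 -m creep '[{"slide":[0,0,-0.07],"rot":[0,0,0],"jaw":0.3},{"slide":[0,0,-0.22],"rot":[0,0,0],"jaw":0.3},{"slide":[0,0,-0.22],"rot":[0,0,0],"jaw":0.3},{"slide":[0,0,-0.24],"rot":[0,0,0],"jaw":0.3},{"slide":[0.05,0.1,0],"rot":[0,0,0],"jaw":0.3},{"slide":[0.094,0.2,0],"rot":[0,0,0],"jaw":0.3},{"slide":[0.094,0.2,0],"rot":[0,0,0],"jaw":0.3},{"slide":[0.094,0.2,0],"rot":[0,0,0],"jaw":0.3},{"slide":[0.094,0.2,0],"rot":[0,0,0],"jaw":0.3},{"slide":[0.094,0.2,0],"rot":[0,0,0],"jaw":0.3},{"slide":[0.094,0.2,0],"rot":[0,0,0],"jaw":0.3},{"slide":[0.094,0.2,0],"rot":[0,0,0],"jaw":0.3},{"slide":[0.04,0.09,0],"rot":[0,0,0],"jaw":0.3},{"slide":[0,0,0],"rot":[0,0,0],"jaw":0.3},{"slide":[0,0,0],"rot":[0,0,0],"jaw":0.3}]'; python3 - <<'E'
from h import *
import cv2
go((.5416,.3328,.0359),97.6)
st=state(); im=optics.capture("wrist"); cv2.imwrite("pics/w9.png",np.clip(im[:,:,::-1]*1.5+15,0,255).astype(np.uint8))
E
```

```text
clock: 38.3
tcp_pos: [0.5418, 0.3313, 0.1491]
eef_rot: [-0.0, -0.066, 0.998, -0.001]
force: [0.5, -0.4, -1.3]
opening: 0.391
gripper_force: 25.0
t 38.3 tcp [0.5418 0.3313 0.1491] phi 97.6 q7 0.53 open 0.391 gf 25.0 F [ 0.5 -0.4 -1.3]
 rot units [-0.01 -0.    0.  ]  slide units after turn [-0.     0.01   0.755]  before [-0.     0.011  0.755]
```

View pics/w9.png

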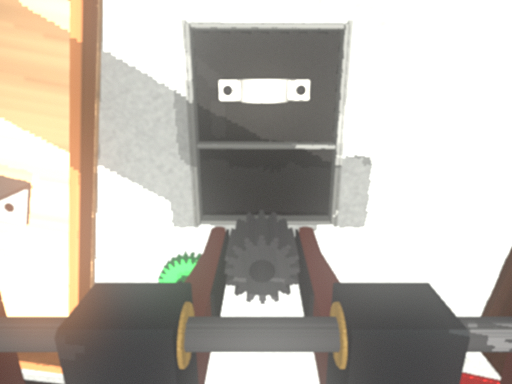

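Pillow block stands properly in the wide compartment (265,90), and the pinion is lined up with the narrow one (columns 200–334). Going down.

```bash
python3 -m creep '[{"slide":[0,0.005,0.15],"rot":[0,0,0],"jaw":0.3},{"slide":[0,0,0.22],"rot":[0,0,0],"jaw":0.3},{"slide":[0,0,0.21],"rot":[0,0,0],"jaw":0.3},{"slide":[0,0,0.09],"rot":[0,0,0],"jaw":0.3},{"slide":[0,0,0.04],"rot":[0,0,0],"jaw":0.3},{"slide":[0,0,0.015],"rot":[0,0,0],"jaw":0.3},{"slide":[0,0,0],"rot":[0,0,0],"jaw":0.3},{"slide":[0,0,0.01],"rot":[0,0,0],"jaw":0.3},{"slide":[0,0,0.006],"rot":[0,0,0],"jaw":0.3},{"slide":[0,0,0],"rot":[0,0,0],"jaw":0.3},{"slide":[0,0,0],"rot":[0,0,0],"jaw":0.3}]';python3 -m creep '[{"slide":[0,0,0.004],"rot":[0,0,0],"jaw":0.3},{"slide":[0,0,0],"rot":[0,0,0],"jaw":0.3}]'
```

```text
clock: 39.45
tcp_pos: [0.5412, 0.3332, 0.0388]
eef_rot: [0.0, -0.067, 0.998, 0.0]
force: [0.1, 0.5, -1.3]
opening: 0.394
gripper_force: 25.0
clock: 39.65
tcp_pos: [0.541, 0.3331, 0.0379]
eef_rot: [-0.0, -0.067, 0.998, -0.0]
force: [-0.2, -0.2, -1.0]
opening: 0.394
gripper_force: 25.0
```

```bash
python3 -m creep '[{"slide":[0,0,0.006],"rot":[0,0,0],"jaw":0.3},{"slide":[0,0,0.003],"rot":[0,0,0],"jaw":0.3},{"slide":[0,0,0],"rot":[0,0,0],"jaw":0.3}]';python3 -m creep '[{"slide":[0,0,0.003],"rot":[0,0,0],"jaw":0.3},{"slide":[0,0,0],"rot":[0,0,0],"jaw":0.3}]';python3 -m creep '[{"slide":[0,0,0.003],"rot":[0,0,0],"jaw":0.3},{"slide":[0,0,0],"rot":[0,0,0],"jaw":0.3}]'
```

```text
clock: 39.95
tcp_pos: [0.541, 0.3331, 0.0364]
eef_rot: [-0.0, -0.067, 0.998, -0.0]
force: [0.2, 1.0, -2.8]
opening: 0.396
gripper_force: 25.0
clock: 40.15
tcp_pos: [0.541, 0.3331, 0.036]
eef_rot: [-0.0, -0.067, 0.998, -0.0]
force: [-0.2, -0.3, -2.3]
opening: 0.395
gripper_force: 25.0
clock: 40.35
tcp_pos: [0.541, 0.3331, 0.0359]
eef_rot: [0.0, -0.067, 0.998, -0.0]
force: [-0.6, -0.1, 1.1]
opening: 0.392
gripper_force: 25.0
```

```bash
python3 -m creep '[{"slide":[0,0,0],"rot":[0,0,0],"jaw":0.46},{"slide":[0,0,0],"rot":[0,0,0],"jaw":0.55},{"slide":[0,0,0],"rot":[0,0,0],"jaw":0.55},{"slide":[0,0,-0.05],"rot":[0,0,0],"jaw":0.55},{"slide":[0,0,-0.2],"rot":[0,0,0],"jaw":0.55},{"slide":[0,0,-0.3],"rot":[0,0,0],"jaw":0.55},{"slide":[0,0,-0.3],"rot":[0,0,0],"jaw":0.55},{"slide":[0,-0.3,-0.1],"rot":[0,0,0],"jaw":0.55},{"slide":[0,-0.3,0],"rot":[0,0,0],"jaw":0.55},{"slide":[0,-0.3,0],"rot":[0,0,0],"jaw":0.55},{"slide":[0,-0.3,0],"rot":[0,0,0],"jaw":0.55},{"slide":[0,-0.3,0],"rot":[0,0,0],"jaw":0.55},{"slide":[0,-0.3,0],"rot":[0,0,0],"jaw":0.55},{"slide":[0,-0.3,0],"rot":[0,0,0],"jaw":0.55},{"slide":[0,0,0],"rot":[0,0,0],"jaw":0.55},{"slide":[0,0,0],"rot":[0,0,0],"jaw":0.55}]'; python3 - <<'E'
from h import *
import cv2
a=optics.capture("top")[170:310,60:460,::-1]; b=optics.capture("scene")[130:270,90:440,::-1]
a=cv2.resize(a,(800,280),interpolation=3);b=cv2.resize(b,(750,300),interpolation=3);b=np.hstack([b,np.zeros((300,50,3),np.uint8)])
cv2.imwrite("pics/end.png",np.clip(np.vstack([a,b])*1.4+10.,0,255).astype(np.uint8))
E
```

```text
clock: 41.95
tcp_pos: [0.583, 0.0196, 0.1785]
eef_rot: [0.0, -0.065, 0.998, 0.0]
force: [-0.5, 1.0, -0.4]
opening: 0.553
gripper_force: 0.0
```

View pics/end.png

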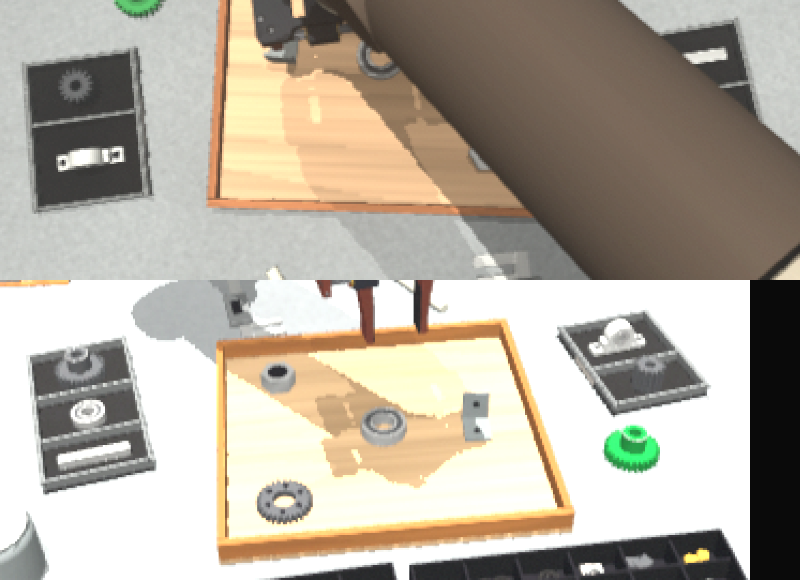

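All five parts lie flat and upright in their compartments. The large bearing, flat gear, nut, bracket and green gear are undisturbed, and the gripper is clear.

```bash
python3 -c "
from cell import order
print(order.hand_in())"
```

```text
the job is handed in; nothing more can be done
None
```

Both kits are made up and the job is handed in at about 42 s; the last pictures show all five parts flat and the right way up in their compartments, with the large bearing and the gear without a hub left where they lay.

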